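Set the planing stop and butt the board against it

ROBOT

A 6-joint arm with a two-finger parallel gripper is mounted at the origin on a cart in front of the work surface, level with it; the furniture and walls round the work are solid. World frame = base frame: x ahead of the robot, y to its left, z up, the work surface at z = 0. Lengths are in m, angles in rad, forces in N, time in s.
With the tool pointing down it reaches from about 0.25 to 0.775 m from the base axis. Payload 4 kg.
Tool frame: the origin (TCP) lies on the centre line of the jaws, within the pads' length; the fingertips stand 25 mm ahead of it and the grasp point (between the pads) lies 6 mm ahead of it; z points along the fingers, y is the line along which they close (so a half turn about z gives the same grasp; the last joint's range is limited). The gripper opens to 94 mm and grips with 3 to 60 N. Pads are 16 mm wide; open, the fingers measure 119 mm over their backs; the gripper's body (75 mm by 177 mm) begins 78 mm behind the grasp point.
Start: joints at [-1.275, 0.087, 1.371, -0, 1.684, -0.103], TCP at [0.214, -0.507, 0.231] pointing down, gripper open.
Joint ranges: [-3.1, 3.1], [-0.76, 2.03], [0.27, 2.55], [-1.08, 4.22], [0.17, 2.65], [-2.57, 2.57]. Speed limits (rad/s): [2.79, 2.79, 3.14, 3.14, 3.14, 3.14].

INTERFACE

Orientations are given as [roll, pitch, yaw] about the fixed x, y, z axes, in that order (R = Rz(yaw) Ry(pitch) Rx(roll)).
In Python, from bench import sensors, optics, ticket gives the robot as it stands.
- The arm moves only by the tool send_rows, never from a script. Its argument "rows" is a list of rows, each a list of 6 numbers: the shift along the world's x, y, z in mm, then the turn, a rotation vector about the world's x, y, z in rad. In form: [[x, y, z, wx, wy, wz], ...]. A call has 1 to 8 rows; each row shifts and turns the commanded pose from where the row before left it; what a row does not reach is not made up. A row lasts 1/12 s, in which the tool goes at most 41.7 mm and 7.16 degrees, less where a joint would pass 70% of its speed; a pose out of reach is approached as far as the arm can. A call is refused whole if a number of a shift passes 41.7 or a number of a turn 0.125, either way. A call with a gripper value outside its range is refused whole. "grip" is the finger opening in mm, from 0 to 94, set as the call begins (left out, the last holds). The fingers move at their own pace and stop on an object; the grip force is fixed at half the most. Time passes only in rows, so rows that do not move let the fingers close. It gives the time, the measured TCP pose, the force, the opening and the grip force at its end, in the units of the state.
- sensors.get_obs(): the state, without advancing time (a new reading comes with each control period).
- optics.snapshot(name): name is "side" or "top" or "wrist"; returns the picture (384x512x3 uint8, red, green, blue); there is no depth.
- optics.camera_model(name): a dict with "vertical_fov" (degrees; the focal length in pixels is half the picture's height over the tangent of half this angle, whatever the lens; pixels are square), "cx", "cy" (the principal point, pixels), "k1" (the pictures are not rectified: a ray, as slopes to the right and down, at radius r is drawn at 1 + k1 r^2 times it, then the intrinsics apply), "R" (3x3) and "t" (3): a world point X has camera coordinates R X + t. Camera axes: x right, y down, z forward; pixel columns grow to the right and rows downward; lengths in m; the calibration is good to about 2 mm. A picture is of the moment at which its call begins: read the wrist's pose just before it. camera_model takes no time and is no camera call; for the wrist camera it gives the pose at the moment of the call.
- ticket.close_job(): hands the job in; it is judged then, once.
The state is a dict: "time": time; "joint_positions": joint angles; "qvel": joint speeds; "joint_torque": joint torques, N m; "tool_pos": TCP position; "ee_rot": TCP orientation; "wrist_force": force on the tool from outside, world axes, zero at the start; "wrist_torque": the same for the moment, N m; "width": finger opening in m; "finger_force": force on a finger pad.
Only numpy, scipy, OpenCV 4.12 (cv2) and the standard library are available. Lean on these libraries where they do the work, as an engineer would, in place of code of your own. Each camera call takes 0.05 s, during which the arm holds its last target. There are 200 camera calls.

TASK

The small wooden board lying on the planing board is to be planed: set the planing stop for it. With the fingertips only, gently press down the stop that stands in line with the board's far end, until its top is below the board's upper face but at least half of the board's thickness still stands up to hold it, and push the board along until its end butts squarely against that stop. Do not touch the other two stops, do not pick up the board or pull up a stop, and leave the tools lying round about alone.

Things in the scene. Friction and masses are not known exactly. Their poses are not given: they have to be found in the camera images.
- planing_board: plywood planing board fixed on the bench, 275 mm long (own x), 260 wide (y), 45 thick. Origin on its underside, 150 mm from its near end, midway between its sides; own x points to the far end, where three stops stand in a row across it, 85 mm from the origin, at own y = -85, 0 and +85 mm; which is which varies. Its face is level and smooth but for four blind dog holes.
- work: the board to be planed: a loose light-wood offcut 46 mm wide (own x), 115 mm long (own y), 22 mm thick, about 0.12 kg, lying flat on the planing board in front of one of the stops and 22 to 42 mm short of it, turned up to 0.06 rad. Origin at the centre of its underside; own +y points along its length to the stop.
- work_end (a point): centre of the board's far end face, half way up its thickness: the face that is to butt against the stop
- stop_a (a joint): how far the stop in line with the board is pushed down, m: its top stands (0.034 - value) above the planing board's face. Starts between 0 and 0.006 (28 to 34 mm standing, above the 22 mm board); can go from -0.012 (pulled up) to 0.030. A friction fit: it slides down under about 5 N and stays where it is left.
- stop_a_top (a point): centre of the upper end of the stop in line with the board: a square dark-wood post, 34 by 34 mm, with a steel strip on the face towards the board. Axes as the planing board's.
- stop_a_face (a point): point in the middle of the width of that stop's face towards the board, 17 mm in front of the post's axis and 17 mm below its top; own x points away from the board, y across, z up
- stop_b (a joint): the same for one of the other two stops, of the same shape and starting height; leave alone
- stop_b_top (a point): centre of the upper end of that other stop
- stop_c (a joint): the same for the third stop; leave alone
- stop_c_top (a point): centre of the upper end of the third stop
- gauge: bystander: wooden marking gauge, 220 mm long, 58 mm high, on the bench to the left; origin at the centre of its underside
- pencil: bystander: pencil, 168 mm long, 8 mm thick, on the bench to the left; origin at the centre of its underside
There are look-alikes about, which are no part of the job. There is more than one size of the work; the one meant has the size given above.

How it is judged:
At the end, for the whole second after the job is handed in: The stop in line with the board stands 10.5 to 21.5 mm above the planing board; the board lies flat and at rest on it, its end within 4 mm of that stop's face, within 14 mm of central and within 0.12 rad of straight (value of joint stop_a between 0.0125 and 0.0235 m and x of work_end in the frame of stop_a_face between -0.004 and 0.003 m and y of work_end in the frame of stop_a_face between -0.014 and 0.014 m and angle between the y axis of work and the x axis of planing_board, either way round below 0.12 rad and angle between work's own z axis and vertical below 0.05 rad and height (world z) of work below 0.048 m and linear speed of work below 0.01 m/s); the robot touches nothing.
It fails at once if another stop was touched or moved (distance of any of stop_b_top, stop_c_top from where it was at the start of the episode above 0.002 m or contact force between any of the arm, the fingers and stop_b above 1 N or contact force between any of the arm, the fingers and stop_c above 1 N).
It fails at once if the stop was pulled up (value of joint stop_a below -0.004 m).
It fails at once if the board was lifted or tipped (height (world z) of work above 0.051 m or angle between work's own z axis and vertical above 0.15 rad).
It fails at once if the stop or the board was pushed roughly (over 30 N) (contact force between the fingers and stop_a above 30 N or contact force between the fingers and work above 30 N).
It fails at once if a tool lying by was disturbed (distance of gauge from where it was at the start of the episode above 0.01 m or distance of pencil from where it was at the start of the episode above 0.015 m).
It also fails if it takes over 45 s, if anything falls off the work surface, if the arm or the gripper's body presses on something with over 40 N, if the wrist force passes 120 N, or if a joint passes its speed limit or range.

## Working session

There is one attempt and no reset: what is moved stays moved. The work goes in short steps, Python scripts to look and compute and a tool call to move; the robot and the scene stay as the last step left them, time stands still between calls to the robot, and variables do not carry over. Pictures are saved under pics/ and viewed, at most 10 in all, crops included, and the job is handed in when it is done.

Besides the shell and the picture viewer there is one more tool, called after "Call:" by a JSON object that holds its "method" and its "body". send_rows: Moves the arm, as the interface text tells. Its arguments: {"type":"object","properties":{"rows":{"type":"array"},"grip":{"type":"number"}},"required":["rows"]}

```bash
mkdir -p pics; cat > h.py <<'E'
import numpy as np, cv2
from bench import sensors, optics, ticket
def ray(c,u,v):
    f=192/np.tan(np.radians(c["vertical_fov"])/2)
    K=np.array([[f,0,c["cx"]],[0,f,c["cy"]],[0,0,1.]])
    d=np.array([(u-c["cx"])/f,(v-c["cy"])/f]); s=d.copy()
    for _ in range(20): s=d/(1+c["k1"]*(s@s))
    R=np.array(c["R"]);t=np.array(c["t"])
    return -R.T@t, R.T@np.array([s[0],s[1],1])
def onz(c,u,v,z):
    o,d=ray(c,u,v); return o+d*(z-o[2])/d[2]
def proj(c,X):
    f=192/np.tan(np.radians(c["vertical_fov"])/2)
    p=np.array(c["R"])@np.array(X)+np.array(c["t"]); s=p[:2]/p[2]; s=s*(1+c["k1"]*(s@s))
    return f*s+[c["cx"],c["cy"]]
E
python3 - <<'E'
from h import *
a=[optics.snapshot(n) for n in("top","side")]
for n,i in zip(("top","side"),a):
    cv2.imwrite(f"pics/{n}0.png",i[:,:,::-1]); c=optics.camera_model(n); print(n,c)
print(sensors.get_obs())
E
```

```text
top {'vertical_fov': 49.788547773475365, 'cx': 255.55075241981436, 'cy': 193.5533007715017, 'k1': -0.08906231744199943, 'R': array([[ 0.00817236, -0.9996245 , -0.02615482],
       [-0.98825565, -0.00408263, -0.15275504],
       [ 0.1525909 ,  0.02709601, -0.98791792]]), 't': array([0.27112875, 0.57926995, 0.83878685])}
side {'vertical_fov': 48.96573256352556, 'cx': 257.7160116445544, 'cy': 192.26128049928298, 'k1': -0.10332567748648497, 'R': array([[-0.99897529, -0.04368912,  0.0118166 ],
       [-0.03870395,  0.6893236 , -0.72341895],
       [ 0.02346007, -0.723135  , -0.69030819]]), 't': array([ 0.58185616, -0.11929691,  1.13296626])}
{'time': 0.1, 'joint_positions': array([-1.27511998e+00,  8.78967668e-02,  1.37206546e+00, -1.50437079e-06,
        1.68357139e+00, -1.03075978e-01]), 'qvel': array([ 0.00011413, -0.00058381, -0.00379587, -0.0001522 ,  0.00159453,
       -0.00201879]), 'joint_torque': array([ 2.38374603e-03, -3.41252661e+01, -3.03301370e+01,  7.20275240e-02,
        3.04290396e-02, -9.18663818e-05]), 'tool_pos': array([ 0.2134313 , -0.50644002,  0.2294317 ]), 'ee_rot': array([-3.13966184e+00, -1.98225300e-04,  3.98751969e-01]), 'wrist_force': array([ 0.00180509, -0.15113238, -0.56802246]), 'wrist_torque': array([-0.00253121, -0.04629426, -0.00327349]), 'finger_force': 0.0, 'width': 0.0937331143224403}
```

View pics/top0.png

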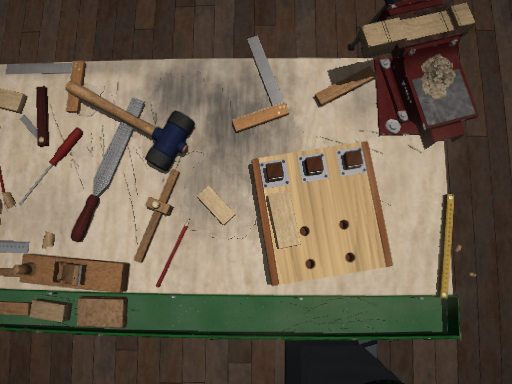

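View pics/side0.png

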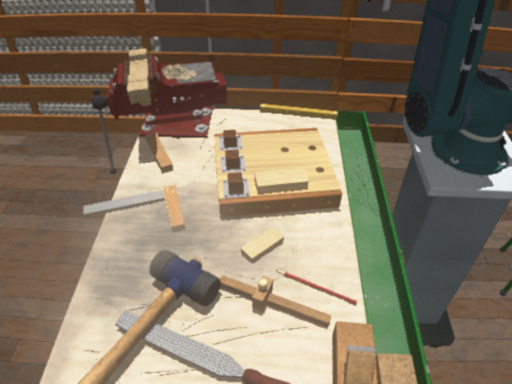

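The top view shows the planing board at about (320,212), with stops at (275,172), (315,165) and (352,159). A light offcut lies on it at (284,220), in front of the left stop.

Could be taken for the work:
- the offcut on the bench at (215,205)
- the scraps at (10,100) and (48,240)
- the blocks in the tray at (48,310)

The work must lie on the planing board, so I choose (284,220), and stop_a is the left stop at (275,172). I'll check this in a close crop.

```bash
python3 - <<'E'
from h import *
i=cv2.imread("pics/top0.png")[135:290,240:400]
cv2.imwrite("pics/crop.png",cv2.resize(i,None,fx=3.8,fy=3.8,interpolation=cv2.INTER_CUBIC))
i=cv2.imread("pics/side0.png")[120:220,205:345]
cv2.imwrite("pics/crops.png",cv2.resize(i,None,fx=5,fy=5,interpolation=cv2.INTER_CUBIC))
E
```

```text
(no output)
```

View pics/crop.png

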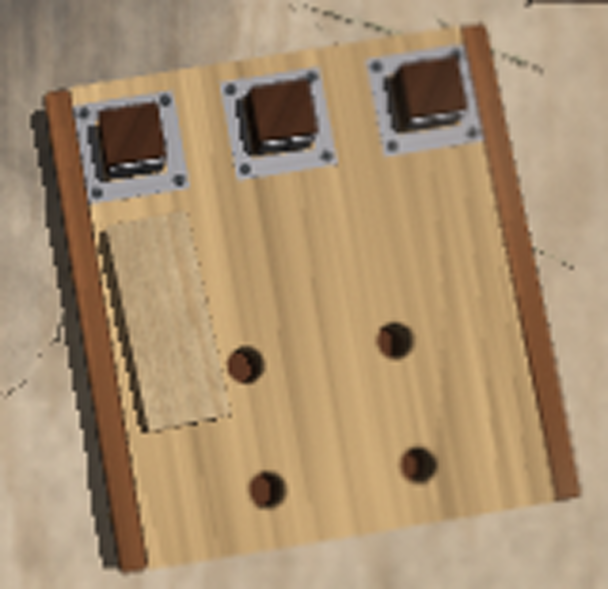

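View pics/crops.png

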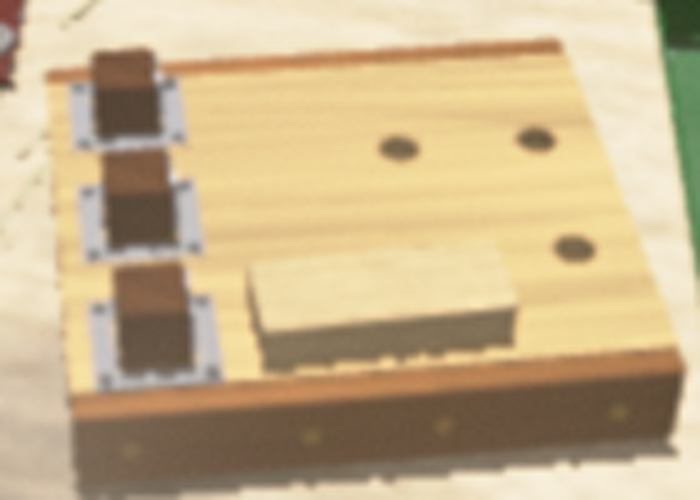

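The crop shows the chosen offcut in front of the left stop, with corners near crop pixels (101,228), (186,212), (230,416) and (145,432). It stands as one piece on the planing board. The left stop's top is at crop (98..165, 100..168).

```bash
python3 - <<'E'
from h import *
np.set_printoptions(precision=4,suppress=True)
ct=optics.camera_model("top");cs=optics.camera_model("side")
T=lambda x,y:((x+.5)/3.8-.5+240,(y+.5)/3.8-.5+135)
S=lambda x,y:((x+.5)/5-.5+205,(y+.5)/5-.5+120)
P=lambda L,z:np.array([onz(ct,*T(*p),z) for p in L])
b=P([(45,95),(483,25),(580,495),(125,572)],.045)
print("board",b,[np.linalg.norm(b[i]-b[i-1]) for i in range(4)])
ax=(b[0]+b[1]-b[2]-b[3]);yawb=np.arctan2(ax[1],ax[0]);print("yaw board",yawb,"centre",b.mean(0))
w=P([(101,228),(186,212),(230,416),(145,432)],.067)
print("work",w,[np.linalg.norm(w[i]-w[i-1]) for i in range(4)],w.mean(0))
a=w[0]+w[1]-w[2]-w[3];print("yaw work",np.arctan2(a[1],a[0]),"end",(w[0]+w[1])/2,"near",(w[2]+w[3])/2)
# stop tops
o1,d1=ray(ct,*T(131.5,133.5));
o2,d2=ray(cs,*S(150,288))
s=np.linalg.lstsq(np.c_[d1,-d2],o2-o1,rcond=None)[0];print("tri",o1+d1*s[0],o2+d2*s[1])
for z in(.073,.076,.079): print(z,P([(98,108),(160,100),(165,158),(103,168)],z).mean(0))
for n,L in(("m",[(246,90),(312,80),(318,135),(255,145)]),("r",[(397,65),(460,53),(467,108),(405,118)])):print(n,P(L,.076).mean(0))
c,s_=np.cos(yawb),np.sin(yawb)
ex=np.array([c,s_,0]);ey=np.array([-s_,c,0])
cen=b.mean(0); org=cen+ex*(.150-.1375)
print("org",org); 
for y in(.085,0,-.085):print("stop pred",org+ex*.085+ey*y)
# work sanity in side view
cc=[onz(cs,*S(*p),.067) for p in [(262,333),(248,265),(500,245),(518,307)]];print("work side",np.array(cc),np.mean(cc,0))
E
```

```text
board [[ 0.6529  0.2843  0.045 ]
 [ 0.6954  0.0315  0.045 ]
 [ 0.4274 -0.0141  0.045 ]
 [ 0.3848  0.2378  0.045 ]] [np.float64(0.2721044246144683), np.float64(0.25634550924982763), np.float64(0.2718072491278074), np.float64(0.2554523197291929)]
yaw board 0.17018701063163316 centre [0.5401 0.1349 0.045 ]
work [[0.5725 0.2518 0.067 ]
 [0.5816 0.205  0.067 ]
 [0.4698 0.1815 0.067 ]
 [0.4609 0.2275 0.067 ]] [np.float64(0.11416212733537594), np.float64(0.04773292929569612), np.float64(0.11422378236996729), np.float64(0.046845786389493486)] [0.5212 0.2164 0.067 ]
yaw work 0.21069674115637682 end [0.577  0.2284 0.067 ] near [0.4654 0.2045 0.067 ]
tri [0.6247 0.2352 0.0718] [0.624  0.2352 0.0717]
0.073 [0.6245 0.2352 0.073 ]
0.076 [0.6239 0.2352 0.076 ]
0.079 [0.6232 0.2353 0.079 ]
m [0.636  0.1518 0.076 ]
r [0.6514 0.0688 0.076 ]
org [0.5524 0.137  0.045 ]
stop pred [0.6218 0.2351 0.045 ]
stop pred [0.6362 0.1514 0.045 ]
stop pred [0.6506 0.0676 0.045 ]
work side [[0.5736 0.2565 0.067 ]
 [0.5819 0.212  0.067 ]
 [0.4679 0.1914 0.067 ]
 [0.4615 0.2332 0.067 ]] [0.5212 0.2233 0.067 ]
```

The measurements agree with each other. The planing board comes out 272x256 mm, the work 114x47 mm, and the stop top lies within 2 mm of where the board pose predicts it. The two views meet at z of about 0.072. Board yaw is 0.170, work yaw is 0.21, and the gap to the stop is about 30 mm. I'm going above the stop with the fingers closed.

Call:
{"method": "send_rows", "body": {"rows": [[19.5, 35, 0, 0, 0, -0.0286], [19.5, 35, 0, 0, 0, -0.0286], [19.5, 35, 0, 0, 0, -0.0286], [19.5, 35, 0, 0, 0, -0.0286], [19.5, 35, 0, 0, 0, -0.0286], [19.5, 35, 0, 0, 0, -0.0286], [19.5, 35, 0, 0, 0, -0.0286], [19.5, 35, 0, 0, 0, -0.0286]], "grip": 0}}

```text
time: 0.77
tool_pos: [0.3698, -0.2249, 0.2302]
ee_rot: [-3.141, 0.0, 0.168]
wrist_force: [1.3, -0.7, 0.0]
width: 0.044
finger_force: 0.0
```

Call:
{"method": "send_rows", "body": {"rows": [[19.5, 35, 0, 0, 0, 0], [19.5, 35, 0, 0, 0, 0], [19.5, 35, 0, 0, 0, 0], [19.5, 35, 0, 0, 0, 0], [19.5, 35, 0, 0, 0, 0], [19.5, 35, 0, 0, 0, 0], [19.5, 35, 0, 0, 0, 0], [19.5, 35, 0, 0, 0, 0]]}}

```text
time: 1.43
tool_pos: [0.5259, 0.0552, 0.23]
ee_rot: [3.141, 0.001, 0.17]
wrist_force: [0.5, -0.3, 0.7]
width: 0.0008
finger_force: 0.0
```

Call:
{"method": "send_rows", "body": {"rows": [[19.5, 35, 0, 0, 0, 0], [19.5, 35, 0, 0, 0, 0], [19.5, 35, 0, 0, 0, 0], [19.5, 35, 0, 0, 0, 0], [19.5, 35, 0, 0, 0, 0], [0, 0, 0, 0, 0, 0], [0, 0, 0, 0, 0, 0]]}}

```text
time: 2.02
tool_pos: [0.6229, 0.2299, 0.2275]
ee_rot: [3.141, 0.005, 0.173]
wrist_force: [-0.0, -0.1, 0.7]
width: 0.0006
finger_force: 0.0
```

Call:
{"method": "send_rows", "body": {"rows": [[0, 5, -25, 0, 0, 0], [0, 0, -30, 0, 0, 0], [0, 0, -30, 0, 0, 0], [0, 0, -20, 0, 0, 0], [0, 0, -8, 0, 0, 0], [0, 0, 0, 0, 0, 0], [0, 0, 0, 0, 0, 0]]}}

```text
time: 2.6
tool_pos: [0.6233, 0.2323, 0.1186]
ee_rot: [3.141, -0.001, 0.169]
wrist_force: [0.2, -0.2, -0.1]
width: 0.0007
finger_force: 0.0
```

```bash
python3 - <<'E'
from h import *
o=sensors.get_obs();print(o["tool_pos"],o["wrist_force"])
a=optics.snapshot("side")[100:230,180:340,::-1];b=optics.snapshot("top")[135:290,240:400,::-1]
f=lambda i:cv2.resize(i,(395,400),interpolation=cv2.INTER_CUBIC)
cv2.imwrite("pics/p1.png",np.hstack([f(a),f(b)]))
E
```

```text
[0.6232539  0.23229474 0.11862577] [ 0.17025246 -0.18473738 -0.09337683]
```

View pics/p1.png

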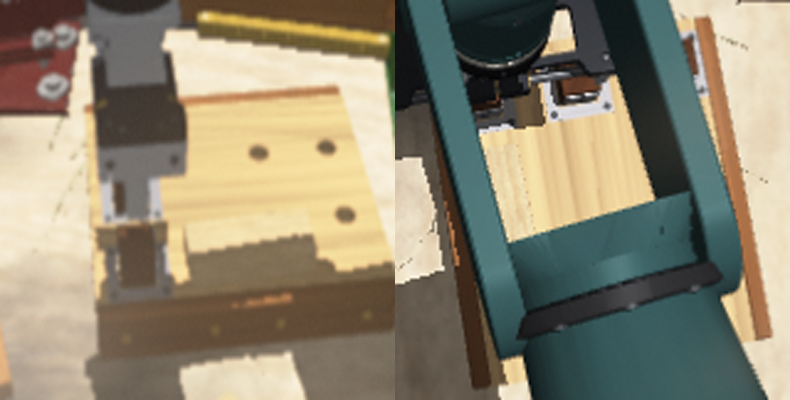

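In the side view (left) the fingertips stand right over the stop nearest that camera, at about (140,225). The other two stops are clear. I'm pressing down in small steps.

Call:
{"method": "send_rows", "body": {"rows": [[0, 2, -5, 0, 0, 0], [0, 0, -4, 0, 0, 0], [0, 0, -2, 0, 0, 0], [0, 0, -2, 0, 0, 0], [0, 0, -1, 0, 0, 0], [0, 0, 0, 0, 0, 0]]}}

```text
time: 3.2
tool_pos: [0.623, 0.2352, 0.1033]
ee_rot: [3.141, 0.0, 0.17]
wrist_force: [-0.2, 0.2, 0.4]
width: 0.0006
finger_force: 0.0
```

Call:
{"method": "send_rows", "body": {"rows": [[0, 0, -1, 0, 0, 0], [0, 0, -1, 0, 0, 0], [0, 0, -1, 0, 0, 0], [0, 0, -1, 0, 0, 0]]}}

```text
time: 3.53
tool_pos: [0.6232, 0.2352, 0.1004]
ee_rot: [-3.142, -0.001, 0.17]
wrist_force: [-1.8, -0.5, 5.1]
width: 0.0003
finger_force: 2.2
```

Call:
{"method": "send_rows", "body": {"rows": [[0, 0, -1, 0, 0, 0], [0, 0, -1, 0, 0, 0], [0, 0, -1, 0, 0, 0], [0, 0, -1, 0, 0, 0]]}}

```text
time: 3.87
tool_pos: [0.6232, 0.2352, 0.0956]
ee_rot: [-3.142, -0.001, 0.17]
wrist_force: [-1.4, 0.1, 4.8]
width: 0.0007
finger_force: 2.2
```

Call:
{"method": "send_rows", "body": {"rows": [[0, 0, -1, 0, 0, 0], [0, 0, -1, 0, 0, 0], [0, 0, -1, 0, 0, 0], [0, 0, -1, 0, 0, 0], [0, 0, -1, 0, 0, 0], [0, 0, -1, 0, 0, 0], [0, 0, -1, 0, 0, 0], [0, 0, -1, 0, 0, 0]]}}

```text
time: 4.53
tool_pos: [0.6232, 0.2352, 0.0875]
ee_rot: [3.142, -0.0, 0.17]
wrist_force: [-0.8, 0.2, 4.4]
width: 0.0005
finger_force: 2.2
```

Call:
{"method": "send_rows", "body": {"rows": [[0, 0, -0.7, 0, 0, 0], [0, 0, 0, 0, 0, 0], [0, 0, 0, 0, 0, 0]]}}

```text
time: 4.78
tool_pos: [0.6232, 0.2352, 0.0866]
ee_rot: [3.142, -0.0, 0.17]
wrist_force: [-0.2, 0.7, 3.4]
width: -0.0001
finger_force: 1.5
```

Call:
{"method": "send_rows", "body": {"rows": [[0, 0, 5, 0, 0, 0], [0, 0, 20, 0, 0, 0], [0, 0, 30, 0, 0, 0], [-20, -4, 5, 0, 0, 0], [-30, -6, 0, 0, 0, 0], [-30, -6, 0, 0, 0, 0], [-30, -6, 0, 0, 0, 0], [-30, -6, 0, 0, 0, 0]]}}

```text
time: 5.45
tool_pos: [0.4811, 0.2065, 0.1458]
ee_rot: [3.141, 0.002, 0.17]
wrist_force: [-0.8, -0.9, 0.8]
width: 0.0006
finger_force: 0.0
```

Call:
{"method": "send_rows", "body": {"rows": [[-30, -6, 0, 0, 0, 0], [-12, -2, 0, 0, 0, 0], [0, 0, 0, 0, 0, 0], [0, 0, 0, 0, 0, 0], [0, 0, 0, 0, 0, 0]], "grip": 16}}

```text
time: 5.87
tool_pos: [0.4417, 0.1992, 0.1467]
ee_rot: [3.141, -0.0, 0.17]
wrist_force: [-0.2, 0.1, -1.2]
width: 0.0159
finger_force: 0.0
```

```bash
python3 - <<'E'
from h import *
o=sensors.get_obs();print(o["tool_pos"],o["width"])
a=optics.snapshot("side")[100:230,180:340,::-1];b=optics.snapshot("top")[135:290,240:400,::-1]
f=lambda i:cv2.resize(i,(395,400),interpolation=cv2.INTER_CUBIC)
cv2.imwrite("pics/p2.png",np.hstack([f(a),f(b)]))
E
```

```text
[0.44171343 0.19916056 0.14667787] 0.015945812207086442
```

View pics/p2.png

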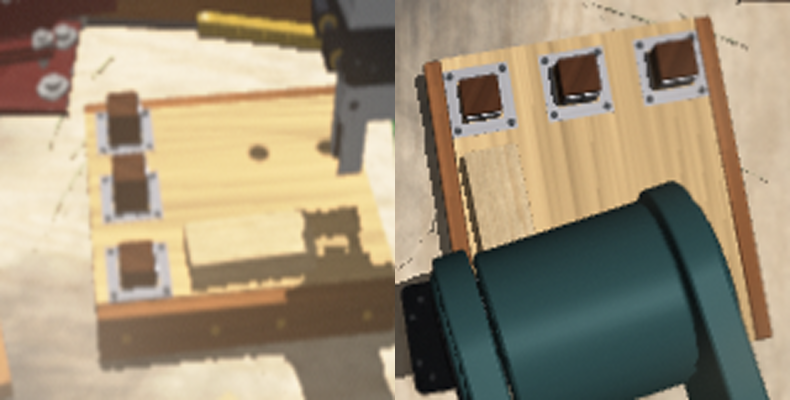

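The stop at left (140,255) now stands visibly lower than the other two. The fingers are behind the near end of the work. I'm lowering there, then pushing.

Call:
{"method": "send_rows", "body": {"rows": [[0, 0, -25, 0, 0, 0], [0, 0, -25, 0, 0, 0], [0, 0, -14, 0, 0, 0], [0, 0, -6, 0, 0, 0], [0, 0, -3, 0, 0, 0], [0, 0, 0, 0, 0, 0], [0, 0, 0, 0, 0, 0]]}}

```text
time: 6.55
tool_pos: [0.4421, 0.1994, 0.0747]
ee_rot: [-3.141, -0.002, 0.17]
wrist_force: [0.6, 0.3, -0.1]
width: 0.0162
finger_force: 0.0
```

Call:
{"method": "send_rows", "body": {"rows": [[3, 0.5, 0, 0, 0, 0], [3, 0.5, 0, 0, 0, 0], [3, 0.5, 0, 0, 0, 0], [2, 0.3, 0, 0, 0, 0], [2, 0.3, 0, 0, 0, 0], [2, 0.3, 0, 0, 0, 0], [2, 0.3, 0, 0, 0, 0], [2, 0.3, 0, 0, 0, 0]]}}

```text
time: 7.22
tool_pos: [0.4599, 0.2022, 0.0738]
ee_rot: [-3.141, 0.001, 0.17]
wrist_force: [-0.8, -0.9, 1.1]
width: 0.0161
finger_force: 0.7
```

Call:
{"method": "send_rows", "body": {"rows": [[2, 0.4, 0, 0, 0, 0], [2, 0.4, 0, 0, 0, 0], [2, 0.4, 0, 0, 0, 0], [2, 0.4, 0, 0, 0, 0], [2, 0.4, 0, 0, 0, 0], [2, 0.4, 0, 0, 0, 0], [2, 0.4, 0, 0, 0, 0], [2, 0.4, 0, 0, 0, 0]]}}

```text
time: 7.88
tool_pos: [0.4763, 0.2053, 0.0738]
ee_rot: [3.141, 0.0, 0.17]
wrist_force: [-0.9, -0.5, 2.2]
width: 0.0158
finger_force: 0.7
```

About 9 mm is left by my estimate, so I'm going more slowly.

Call:
{"method": "send_rows", "body": {"rows": [[1, 0.2, 0, 0, 0, 0], [1, 0.2, 0, 0, 0, 0], [1, 0.2, 0, 0, 0, 0], [1, 0.2, 0, 0, 0, 0], [1, 0.2, 0, 0, 0, 0], [1, 0.2, 0, 0, 0, 0]]}}

```text
time: 8.38
tool_pos: [0.4821, 0.2066, 0.0738]
ee_rot: [3.141, 0.0, 0.17]
wrist_force: [-1.1, -0.0, -0.3]
width: 0.016
finger_force: 0.6
```

Call:
{"method": "send_rows", "body": {"rows": [[0.6, 0.1, 0, 0, 0, 0], [0.6, 0.1, 0, 0, 0, 0], [0.6, 0.1, 0, 0, 0, 0]]}}

```text
time: 8.63
tool_pos: [0.4839, 0.2069, 0.0738]
ee_rot: [3.142, 0.0, 0.17]
wrist_force: [-0.7, 0.4, 1.5]
width: 0.016
finger_force: 0.6
```

Call:
{"method": "send_rows", "body": {"rows": [[0.5, 0.1, 0, 0, 0, 0], [0.5, 0.1, 0, 0, 0, 0]]}}

```text
time: 8.8
tool_pos: [0.4843, 0.207, 0.0738]
ee_rot: [3.141, 0.001, 0.17]
wrist_force: [-4.5, -1.7, 2.2]
width: 0.0161
finger_force: 1.9
```

Call:
{"method": "send_rows", "body": {"rows": [[0.5, 0.1, 0, 0, 0, 0], [0.5, 0.1, 0, 0, 0, 0]]}}

```text
time: 8.97
tool_pos: [0.4845, 0.207, 0.0738]
ee_rot: [3.141, 0.004, 0.17]
wrist_force: [-5.8, -1.6, 5.5]
width: 0.016
finger_force: 3.6
```

The force rose to about 6 N and the tool stopped within 1 mm of the expected butt position. I'm backing off and looking.

Call:
{"method": "send_rows", "body": {"rows": [[-2, -0.3, 0, 0, 0, 0], [-10, -2, 0, 0, 0, 0], [-15, -3, 0, 0, 0, 0], [0, 0, 25, 0, 0, 0], [0, 0, 35, 0, 0, 0], [0, 0, 35, 0, 0, 0], [0, -40, 0, 0, 0, 0], [0, -40, 0, 0, 0, 0]]}}

```text
time: 9.63
tool_pos: [0.4605, 0.1227, 0.1722]
ee_rot: [3.141, -0.009, 0.175]
wrist_force: [0.9, -0.7, 0.4]
width: 0.0162
finger_force: 0.0
```

Call:
{"method": "send_rows", "body": {"rows": [[0, -40, 0, 0, 0, 0], [0, -40, 0, 0, 0, 0], [0, -40, 0, 0, 0, 0], [0, -40, 0, 0, 0, 0], [0, -40, 0, 0, 0, 0], [0, -40, 0, 0, 0, 0], [0, 0, 0, 0, 0, 0], [0, 0, 0, 0, 0, 0]]}}

```text
time: 10.3
tool_pos: [0.4585, -0.1198, 0.1687]
ee_rot: [3.141, -0.001, 0.165]
wrist_force: [0.5, -0.5, 0.2]
width: 0.0162
finger_force: 0.0
```

```bash
python3 - <<'E'
from h import *
a=optics.snapshot("side")[100:230,180:340,::-1];b=optics.snapshot("top")[140:240,240:340,::-1]
f=lambda i,s:cv2.resize(i,s,interpolation=cv2.INTER_CUBIC)
cv2.imwrite("pics/p3.png",np.hstack([f(a,(320,460)),f(b,(460,460))]))
E
```

```text
(no output)
```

View pics/p3.png

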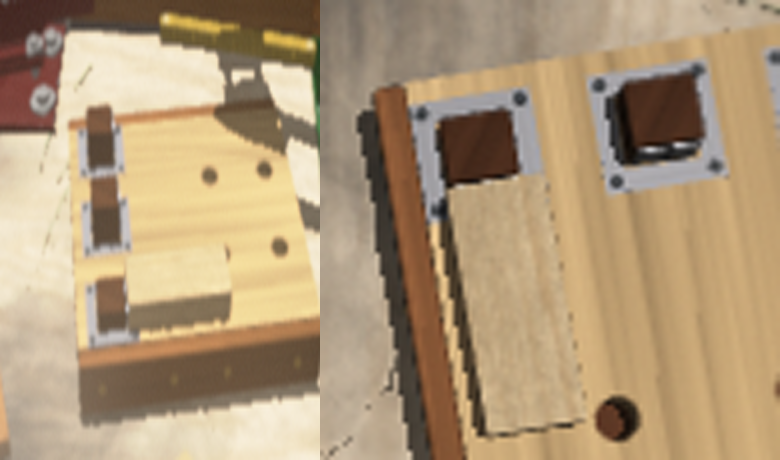

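The work butts squarely against the lowered stop. In the top crop its end edge (445..548, ~180) meets the stop's front edge (440..518, ~180). It is about 7 mm off centre, within the 14 mm allowed. The stop top is below the work's face, at about 16.6 mm by the tip height, and the arm is clear.

```bash
python3 -c "
from h import *
print(ticket.close_job())"
```

```text
the job is handed in; nothing more can be done
None
```

The job is handed in, with no verdict shown: stop_a is pressed down to about 16.6 mm above the planing board, and the work butts squarely against it, about 7 mm off centre; only that stop and the work were touched.

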